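Let the red-capped vial out with the gate lever

ROBOT

A 6-joint arm with a two-finger parallel gripper is mounted at the origin on a cart in front of the work surface, level with it; the furniture and walls round the work are solid. World frame = base frame: x ahead of the robot, y to its left, z up, the work surface at z = 0. Lengths are in mm, angles in rad, forces in N, time in s.
With the tool pointing down it reaches from about 300 to 775 mm from the base axis. Payload 14.6 kg.
Tool frame: the origin (TCP) lies between the finger pads; the fingertips stand 19 mm ahead of it and the grasp point (between the pads) is the TCP; x points along the fingers, y is the direction in which the jaws open and shut, and the axes are right-handed (so a half turn about x gives the same grasp; the last joint's range is limited). The gripper opens to 94 mm and grips with 3 to 60 N. Pads are 16 mm wide; open, the fingers measure 119 mm over their backs; the gripper's body (75 mm by 177 mm) begins 78 mm behind the grasp point.
Start: joints at [-1.175, 0.3, 1.521, -0, 1.321, -0.067], TCP at [245.542, -492.136, 201.446] pointing down, gripper open.
Joint ranges: [-3.03, 3.03], [-0.79, 2.21], [0.23, 2.52], [-1.04, 4.18], [0, 3.07], [-2.55, 2.55]. Speed limits (rad/s): [2.22, 2.22, 2.57, 3.14, 3.14, 3.14].

INTERFACE

Orientations are given as [roll, pitch, yaw] about the fixed x, y, z axes, in that order (R = Rz(yaw) Ry(pitch) Rx(roll)).
In Python, from cell import manip gives the robot as it stands.
- The arm moves only by the tool jog_arm, never from a script. Its argument "series" is one flat list of numbers, 7 for each row, row after row: the turn, a rotation vector about the world's x, y, z in rad, then the shift along the world's x, y, z in m, then the opening, from -1 (shut) to 1 (fully open). A call has 1 to 20 rows; each row is the pose to reach, as a shift and turn from the pose commanded when the call began; what a row does not reach only later rows make up. A row lasts 1/8 s, in which the tool goes at most 62.5 mm and 10.7 degrees, less where a joint would pass 70% of its speed; a pose out of reach is approached as far as the arm can. A call with a gripper value outside its range is refused whole. The fingers move at their own pace and stop on an object; "squeeze" is the grip in N (left out, the last holds). Time passes only in rows, so rows that repeat a pose let the fingers close. It gives the time, the measured TCP pose, the force and the opening at its end, in the units of the state.
- manip.read_state(): the state, without advancing time (a new reading comes with each control period).
- manip.camera(name): name is "side" or "top" or "wrist"; returns a dict with "color" (480x640x3 uint8, blue, green, red), "range_z" (480x640 float32, mm along the optical axis (not along the pixel's ray), 0 where there is no reading), "fx", "fy", "cx", "cy" (pixels), "D" ([k1, k2, p1, p2, k3] as OpenCV has them; the pictures are not rectified), "pose" (4x4, takes a point from camera to world coordinates); the wrist camera has in their place "mount" (4x4, takes a point from camera to tool coordinates, whose origin is the TCP and whose axes are the tool frame's). Camera axes: x right, y down, z forward; pixel columns grow to the right and rows downward; lengths in mm; the calibration is good to about 2 mm. A picture is of the moment at which its call begins: read the wrist's pose just before it.
- manip.sign_off(): hands the job in, once; it reports no verdict.
The state is a dict: "clock": time; "joints": joint angles; "qd": joint speeds; "effort": joint torques, N m; "eef_pos": TCP position; "eef_rot": TCP orientation; "wrist_force": force on the tool from outside, world axes, zero at the start; "moment": the same for the moment, N m; "finger_gap": finger opening in mm.
Only numpy, scipy, OpenCV 4.12 (cv2) and the standard library are available. Lean on these libraries where they do the work, as an engineer would, in place of code of your own. Each camera call takes 0.05 s, during which the arm holds its last target.

TASK

Let the vial with the red cap roll out of the two-lane dispenser into its front tray: with the fingertips press down the yellow pad of the lever on that vial's side so that the heavy barred flap rises, hold it down until the vial has rolled out, then let the lever come back up gently so that the flap shuts without slamming. Use only that lever and only by pressing it: do not lift it out of its cradle, do not touch the flaps or the vials, leave the blue-capped vial shut in its lane, and leave everything else where it stands.

Things in the scene. Friction and masses are not known exactly. Their poses are not given: they have to be found in the camera images.
- dispenser: Two-lane vial dispenser fixed on the bench, 345 x 280 mm, white lanes and tray, under 125 mm high but for the lever pads. Origin on the bench under its middle; x away from the robot, y left, z up. Lanes at y = +29.5 and -29.5 mm slope down 15 degrees to -x, each shut by a flap; then a tray (x -83 to 15 mm, floor z = 8, walls 35 mm high). Levers at y = +105 (left) and -105 mm (right).
- tray_middle (a point): Middle of the tray's floor, on the dispenser at (-34, 0, 8) mm.
- red_vial: Glass vial 23 mm across, 45 mm long, with a RED cap, 30 g, lying across one of the two lanes behind its flap (either lane). Origin at the centre of its foot, z along the vial towards the cap.
- red_vial_middle (a point): Middle of the red-capped vial. Waiting behind its flap it is at about x = +78, y = +29.5 or -29.5, z = 51 mm in the dispenser's frame; in the tray it is below z = 30 mm and between x = -85 and +12 mm.
- blue_vial: Glass vial 23 mm across, 51 mm long, with a DARK BLUE cap, in the other lane; it must stay there. Origin at the centre of its foot, z towards the cap.
- blue_vial_middle (a point): Middle of the blue-capped vial.
- flap_left (a joint): Heavy barred flap (about 0.9 kg) of the left lane (y > 0); 0 shut, positive raised, rad. The vial passes from about 0.35 rad; with the lever down on its buffer it stands near 0.6. It falls shut by its weight and pushes the lever up; let go at once it slams (over 5 rad/s), let up at 0.1 m/s at the pad it closes at about 1 rad/s.
- flap_right (a joint): The same flap of the right lane (y < 0).
- flap_left_lip (a point): Middle of the left flap's lower edge.
- flap_right_lip (a point): Middle of the right flap's lower edge.
- lever_left: Loose aluminium lever along the dispenser's x axis in an open cradle at y = +105 mm; works the left flap. Origin on its pivot pin, at x = 13, z = 83 mm of the dispenser. Short end (50 mm, far side) under the flap's crank; long end, towards the robot, ends in a yellow pad 44 x 36 mm and stands up 0.2 rad at rest. Its axes are parallel to the dispenser's at rest.
- lever_right: The same lever on the right (y = -105 mm), which works the right flap.
- lever_left_pad (a point): Middle of the top face of the left lever's yellow pad, 144 mm from the pin towards the robot. At rest 117 mm above the bench (dispenser x = -131 mm), down on the rubber buffer about 46 mm above it. Pressing takes about 3 to 6 N over a travel of about 71 mm, then the buffer stops it.
- lever_right_pad (a point): The same point on the right lever's yellow pad.
- counter: Metal tally counter 75 x 57 x 25 mm, bystander; origin under its middle.
- pot: Pot with a red lid, 59 mm across, 78 mm high, bystander; origin under its middle.
- wash_bottle: White wash bottle with a red top and bent spout, 110 x 62 x 197 mm, bystander; origin under its middle.

How it is judged (in metres and radians):
On the way, in this order (a step that is already met when the one before it is completed fails the run):
1. the lever on the red-capped vial's side is pressed by the fingers and its flap is raised (over 0.15 rad) (((y of red_vial_middle in the frame of dispenser above 0 m and (value of joint flap_left above 0.15 rad and contact force between the fingers and lever_left above 0.5 N)) or (y of red_vial_middle in the frame of dispenser below 0 m and (value of joint flap_right above 0.15 rad and contact force between the fingers and lever_right above 0.5 N)))), for 0.05 s.
2. the red-capped vial has rolled out into the tray (x of red_vial_middle in the frame of dispenser between -0.085 and 0.012 m and z of red_vial_middle in the frame of dispenser between 0.01 and 0.03 m and y of red_vial_middle in the frame of dispenser between -0.058 and 0.058 m), for 0.2 s.
At the end, for the whole second after the job is handed in: The red-capped vial lies still in the front tray (below z = 30 mm); the blue-capped vial is still behind its flap; both flaps are shut (under 0.05 rad); both levers lie in their cradles (pins within 6 mm of the start), pads up again (over 107 mm) (all of step 2 and linear speed of red_vial below 0.03 m/s and x of blue_vial_middle in the frame of dispenser above 0.06 m and z of blue_vial_middle in the frame of dispenser above 0.04 m and value of joint each of flap_left, flap_right below 0.05 rad and height (world z) of each of lever_left_pad, lever_right_pad above 0.107 m and distance of each of lever_left, lever_right from where it was at the start of the episode below 0.006 m); the robot touches nothing.
It fails at once if the lever of the blue-capped vial was pressed (over 1 N) or its flap raised (over 0.12 rad) ((y of red_vial_middle in the frame of dispenser above 0 m and (value of joint flap_right above 0.12 rad or contact force between any of the arm, the fingers and lever_right above 1 N)) or (y of red_vial_middle in the frame of dispenser below 0 m and (value of joint flap_left above 0.12 rad or contact force between any of the arm, the fingers and lever_left above 1 N))).
It fails at once if a lever was lifted or pulled out of its cradle (pin more than 6 mm from its place) (distance of any of lever_left, lever_right from where it was at the start of the episode above 0.006 m).
It fails at once if the robot touched a flap or a vial (contact force between any of the fingers, the arm and flap_left above 0.3 N or contact force between any of the fingers, the arm and flap_right above 0.3 N or contact force between any of the fingers, the arm and red_vial above 0.3 N or contact force between any of the fingers, the arm and blue_vial above 0.3 N).
It fails at once if a flap slammed (closing faster than 4 rad/s) (velocity of joint any of flap_left, flap_right below -4 rad/s).
It fails at once if a bystander was moved more than 15 mm (distance of any of counter, pot, wash_bottle from where it was at the start of the episode above 0.015 m).
It also fails if it takes over 45 s, if anything falls off the work surface, if the arm or the gripper's body presses on something with over 40 N, if the wrist force passes 120 N, or if a joint passes its speed limit or range.

## Working session

There is one attempt and no reset: what is moved stays moved. The work goes in short steps, Python scripts to look and compute and a tool call to move; the robot and the scene stay as the last step left them, time stands still between calls to the robot, and variables do not carry over. Pictures are saved under pics/ and viewed, and the job is handed in when it is done.

Besides the shell and the picture viewer there is one more tool, called after "Emit:" as name(argument=value, ...), one argument or row to a line, values as JSON. jog_arm: Moves the arm, as the interface text tells. Its arguments: {"type":"object","properties":{"series":{"type":"array","items":{"type":"number"}},"squeeze":{"type":"number"}},"required":["series"]}

```bash
mkdir -p pics; python3 - <<'E'
from cell import manip
import cv2,pickle
print(manip.read_state())
d={}
for n in ("side","top"):
    c=manip.camera(n); d[n]=c; cv2.imwrite(f"pics/{n}1.png",c["color"]); print(n,c["fx"],c["pose"],c["D"])
pickle.dump(d,open("c1.pkl","wb"))
E
```

```text
{'clock': 0.0, 'joints': array([-1.17457958e+00,  3.00461509e-01,  1.52156144e+00,  1.78308326e-05,
        1.32072903e+00, -6.65953952e-02]), 'qd': array([ 0.00069146, -0.0011585 , -0.00043203, -0.00069877, -0.00103611,
       -0.00046907]), 'effort': array([-3.64064363e-04, -5.31800365e+01, -3.52735627e+01,  7.07483548e-02,
        2.43735110e-02, -8.45801969e-05]), 'eef_pos': array([ 245.45705432, -491.89155922,  200.89990983]), 'eef_rot': array([-1.65228806,  1.56963687,  1.95211231]), 'wrist_force': array([ 0.74816612, -0.39379131,  0.58549454]), 'moment': array([0.01281654, 0.00413839, 0.01713581]), 'finger_gap': 93.74637918922247}
side 457.8424081465167 [[-9.94222109e-01 -4.98527716e-02  9.50636615e-02  4.63518068e+02]
 [-1.07317114e-01  4.80870333e-01 -8.70199264e-01  9.81784573e+02]
 [-2.33144940e-03 -8.75373305e-01 -4.83441972e-01  6.52657309e+02]
 [ 0.00000000e+00  0.00000000e+00  0.00000000e+00  1.00000000e+00]] [0.00974866 0.         0.         0.         0.        ]
top 482.8282413012141 [[-2.93202863e-02 -9.96893539e-01  7.30998842e-02  5.12478690e+02]
 [-9.99374929e-01  2.77910848e-02 -2.18496396e-02 -2.72910590e+01]
 [ 1.97502395e-02 -7.36948293e-02 -9.97085252e-01  1.21347282e+03]
 [ 0.00000000e+00  0.00000000e+00  0.00000000e+00  1.00000000e+00]] [-0.07064183  0.          0.          0.          0.        ]
```

View pics/side1.png

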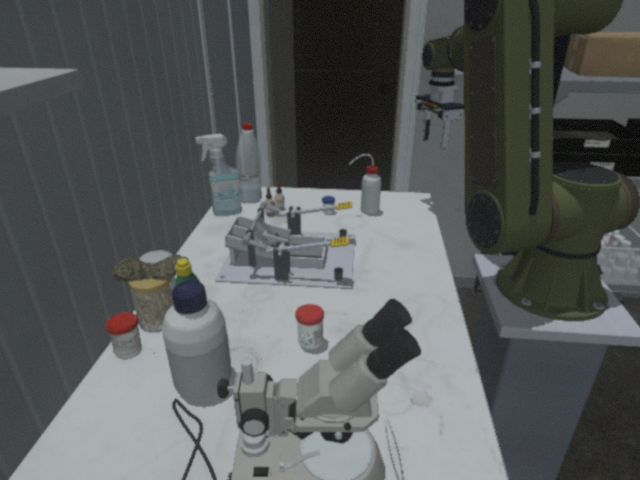

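View pics/top1.png

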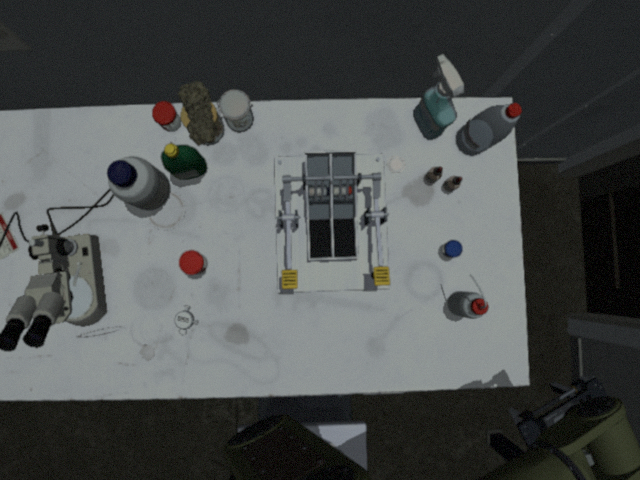

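The top view shows the yellow pads at about (289,279) and (382,275), with vials near (330,190) behind the flaps. I'll zoom in to identify the caps.

```bash
cat > h.py <<'E'
import numpy as np,cv2
def ray(c,u,v,z):
    K=np.array([[c["fx"],0,c["cx"]],[0,c["fy"],c["cy"]],[0,0,1]])
    p=cv2.undistortPoints(np.array([[[u,v]]],float),K,np.array(c["D"],float))[0,0]
    T=np.array(c["pose"]); d=T[:3,:3]@np.array([p[0],p[1],1]); o=T[:3,3]
    return o+d*(z-o[2])/d[2]
E
python3 - <<'E'
import pickle,cv2,numpy as np
from h import ray
d=pickle.load(open("c1.pkl","rb"));c=d["top"];im=c["color"]
crop=im[140:300,260:400]; cv2.imwrite("pics/z1.png",np.clip(cv2.resize(crop,None,fx=3.7,fy=3.7,interpolation=cv2.INTER_CUBIC).astype(float)*1.5,0,255).astype(np.uint8))
hsv=cv2.cvtColor(im,cv2.COLOR_BGR2HSV)
m=cv2.inRange(hsv,(18,110,80),(35,255,255)); m[:, :260]=0
n,l,s,ce=cv2.connectedComponentsWithStats(m)
for i in range(1,n):
    if s[i,4]>30:
        r=cv2.minAreaRect(np.argwhere(l==i)[:,::-1].astype(np.float32)); print(s[i],ce[i],r,ray(c,*r[0],117), np.median(c["range_z"][l==i]))
for lo,hi,nm in (((0,120,50),(8,255,255),"red"),((105,100,20),(130,255,255),"blue")):
    m=cv2.inRange(hsv,lo,hi); n,l,s,ce=cv2.connectedComponentsWithStats(m)
    for i in range(1,n):
        if s[i,4]>8: print(nm,s[i],ce[i],ray(c,*ce[i],51))
E
```

```text
[374 267  16  19 268] [381.03731343 275.64179104] ((381.5, 276.0), (18.0, 15.0), 90.0) [ 511.55773323 -192.91041072  117.        ] 1097.1365
[282 270  15  19 277] [288.94223827 278.89891697] ((289.0, 279.0), (18.0, 14.0), 90.0) [511.00318311  17.35597883 117.        ] 1091.9736
red [153 101  23  24 414] [163.63043478 112.38888889] [930.76907503 321.11727751  51.        ]
red [508 103  14  14 147] [514.41496599 109.41496599] [ 920.47712637 -559.01836381   51.        ]
red [349 187   3   7  19] [349.89473684 190.        ] [ 722.98240636 -133.68063828   51.        ]
red [  0 216   6  10  27] [  1.62962963 221.11111111] [671.50754477 727.97694528  51.        ]
red [ 10 239   6  10  28] [ 12.42857143 243.60714286] [614.94999766 698.72245743  51.        ]
red [180 251  24  24 442] [191.11764706 262.23303167] [557.67488919 254.6194386   51.        ]
red [472 299  16  15 155] [478.59354839 306.33548387] [ 430.46476119 -437.57512126   51.        ]
blue [108 161  24  24 413] [119.55690073 172.29782082] [783.05590761 429.88045843  51.        ]
blue [445 241  17  16 218] [452.85321101 248.39908257] [ 573.16310863 -380.57307458   51.        ]
```

View pics/z1.png

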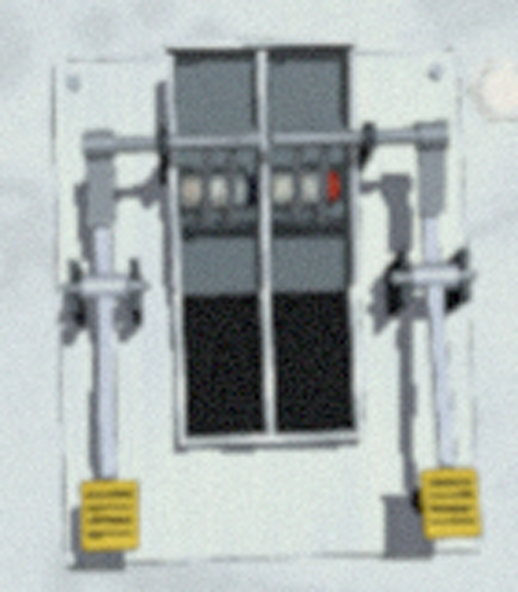

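The red cap (zoom (333,185)) is in the right lane and the blue one (250,190) in the left lane, so I need the right lever. Next I'll cross-check its pad with the side view and get the jaw direction.

```bash
python3 - <<'E'
import pickle,cv2,numpy as np
from h import ray
from cell import manip
from scipy.spatial.transform import Rotation as R
d=pickle.load(open("c1.pkl","rb"));c=d["side"];im=c["color"]
hsv=cv2.cvtColor(im,cv2.COLOR_BGR2HSV)
m=cv2.inRange(hsv,(18,110,80),(35,255,255))
n,l,s,ce=cv2.connectedComponentsWithStats(m)
for i in range(1,n):
    if s[i,4]>20: print(s[i],ce[i],ray(c,*ce[i],117))
# wash bottle: top view, spout heights
t=d["top"]; print("bottle top",ray(t,478.6,306.3,180),ray(t,442,292,197),ray(t,470,275,197))
s=manip.read_state(); print(np.round(R.from_euler("xyz",s["eef_rot"]).as_matrix(),3))
# yaw from base-plate corners (z~8)
print([ray(t,*p,8).round(1) for p in ((275,156),(275,291),(387,155),(388,289))])
E
```

```text
[337 202  15   7  66] [343.93939394 205.25757576] [ 517.35983716 -183.17946928  117.        ]
[331 237  18   9 125] [339.96  241.128] [514.98904108  22.96019831 117.        ]
[176 258  15  19 223] [182.70852018 267.18834081] [847.99870851 174.50422498 117.        ]
bottle top [ 439.64155745 -392.06363549  180.        ] [ 473.79955518 -308.43221106  197.        ] [ 507.77372176 -370.60924219  197.        ]
[[-0.     0.446 -0.895]
 [ 0.001 -0.895 -0.446]
 [-1.    -0.001 -0.   ]]
[array([823.1,  49.7,   8. ]), array([482.1,  57.3,   8. ]), array([ 819. , -235.8,    8. ]), array([ 478.6, -224.5,    8. ])]
```

Side and top agree roughly on the right pad being at about (514,-191). I'll approach high with the fingers shut, jaws along x so the gripper body stays clear of the wash bottle's spout.

Emit:
jog_arm(
  series=[0, 0, 0.05, 0, 0.02, 0.03, -1, 0, 0, 0.15, 0, 0.06, 0.06, -1, 0, 0, 0.28, 0.01, 0.11, 0.06, -1, 0, 0, 0.41, 0.03, 0.15, 0.06, -1, 0, 0, 0.54, 0.06, 0.19, 0.06, -1, 0, 0, 0.67, 0.1, 0.22, 0.06, -1, 0, 0, 0.8, 0.14, 0.25, 0.06, -1, 0, 0, 0.92, 0.18, 0.27, 0.06, -1, 0, 0, 1.02, 0.22, 0.285, 0.06, -1, 0, 0, 1.08, 0.25, 0.295, 0.06, -1, 0, 0, 1.08, 0.265, 0.3, 0.06, -1, 0, 0, 1.08, 0.268, 0.301, 0.06, -1, 0, 0, 1.08, 0.268, 0.301, 0.06, -1, 0, 0, 1.08, 0.268, 0.301, 0.06, -1],
  squeeze=10,
)

```text
clock: 1.85
eef_pos: [512.9, -191.6, 261.7]
eef_rot: [0.991, 1.57, -0.609]
wrist_force: [0.3, 0.8, -1.1]
finger_gap: 0.6
```

```bash
python3 - <<'E'
from cell import manip
import cv2,pickle,numpy as np
from h import ray
from scipy.spatial.transform import Rotation as R
s=manip.read_state(); c=manip.camera("wrist"); t=manip.camera("top")
print(s["eef_pos"],s["joints"],s["finger_gap"],s["wrist_force"]); print(R.from_euler("xyz",s["eef_rot"]).as_matrix().round(3))
T=np.eye(4);T[:3,:3]=R.from_euler("xyz",s["eef_rot"]).as_matrix();T[:3,3]=s["eef_pos"]
c["pose"]=T@c["mount"]; print(np.array(c["mount"]).round(2))
im=c["color"]; hsv=cv2.cvtColor(im,cv2.COLOR_BGR2HSV)
m=cv2.inRange(hsv,(18,110,60),(35,255,255))
n,l,st,ce=cv2.connectedComponentsWithStats(m)
for i in range(1,n):
    if st[i,4]>100: 
        r=cv2.minAreaRect(np.argwhere(l==i)[:,::-1].astype(np.float32)); print(st[i],r,ray(c,*r[0],117))
        u=np.argwhere(l==i)[:,::-1]; print([ray(c,*p,117).round(0)[:2] for p in cv2.boxPoints(r)])
cv2.imwrite("pics/w2.png",im); cv2.imwrite("pics/t2.png",t["color"])
E
```

```text
[ 512.94456545 -191.59358176  261.73774223] [-4.24327639e-01  2.55208608e-01  1.43811610e+00 -6.89586207e-05
  1.44790071e+00 -3.95108579e-01] 0.6019948474315441 [ 0.34592936  0.79227393 -1.07874238]
[[ 0.     1.    -0.029]
 [-0.    -0.029 -1.   ]
 [-1.     0.     0.   ]]
[[   0.     -0.25    0.97 -182.52]
 [   1.     -0.     -0.     -0.51]
 [   0.      0.97    0.25  -71.66]
 [   0.      0.      0.      1.  ]]
[292   0  51  11 509] ((317.0, 5.0), (10.0, 50.0), 90.0) [512.94299776  -1.36197384 117.        ]
[array([493.,   3.]), array([534.,   2.]), array([534.,  -6.]), array([492.,  -4.])]
[ 304  215   43   37 1386] ((325.230712890625, 232.61346435546875), (35.505645751953125, 42.0474739074707), 87.1375961303711) [ 514.40016434 -193.86612316  117.        ]
[array([ 494., -177.]), array([ 534., -176.]), array([ 535., -211.]), array([ 494., -212.])]
[328 349   4  63 193] ((329.5, 380.0), (62.0, 3.0), 90.0) [ 514.46567487 -358.52313378  117.        ]
[array([ 514., -321.]), array([ 517., -321.]), array([ 515., -398.]), array([ 512., -398.])]
[315 350   4  62 201] ((316.4999694824219, 380.4999694824219), (2.999999523162842, 60.99999237060547), 0.0) [ 500.28640743 -358.7329347   117.        ]
[array([ 497., -398.]), array([ 500., -322.]), array([ 503., -322.]), array([ 501., -398.])]
```

View pics/w2.png

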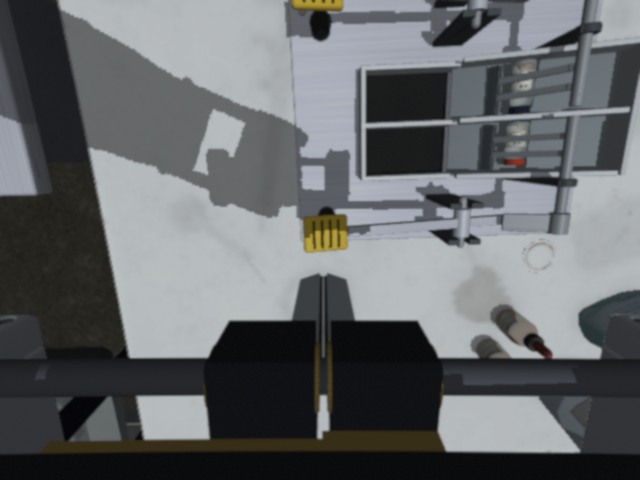

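View pics/t2.png

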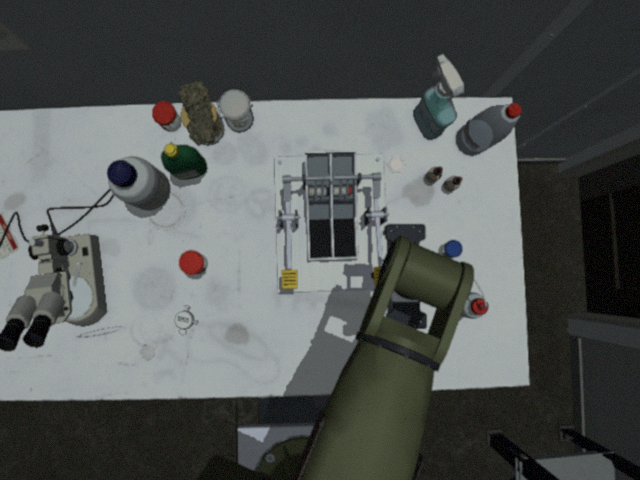

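```bash
python3 - <<'E'
from cell import manip
import numpy as np
from h import ray
from scipy.spatial.transform import Rotation as R
s=manip.read_state(); c=manip.camera("wrist")
T=np.eye(4);T[:3,:3]=R.from_euler("xyz",s["eef_rot"]).as_matrix();T[:3,3]=s["eef_pos"]
c["pose"]=T@c["mount"]
for p,z in (((462,221),83),((325,232.6),117),((478,6),83),((562,223),100),((361,178),43),((361,67),43),((292,40),4),((300,218),4)): print(p,z,ray(c,*p,z).round(1))
E
```

```text
(462, 221) 83 [ 660.  -193.1   83. ]
(325, 232.6) 117 [ 514.3 -193.7  117. ]
(478, 6) 83 [659.1   5.3  83. ]
(562, 223) 100 [ 753.1 -194.7  100. ]
(361, 178) 43 [ 557.3 -147.6   43. ]
(361, 67) 43 [557.3 -32.4  43. ]
(292, 40) 4 [482.9   6.2   4. ]
(300, 218) 4 [ 482.4 -199.     4. ]
```

Wrist view: pad centre at (325,233) gives (514.4,-193.8), its pin is at (660,-193), so the dispenser's yaw is about 0. The red cap is at (514,160), in the right lane. Descending to just above the pad.

Emit:
jog_arm(
  series=[0, 0, 0, 0.001, -0.002, -0.03, -1, 0, 0, 0, 0.001, -0.002, -0.07, -1, 0, 0, 0, 0.001, -0.002, -0.1, -1, 0, 0, 0, 0.001, -0.002, -0.116, -1, 0, 0, 0, 0.001, -0.002, -0.116, -1, 0, 0, 0, 0.001, -0.002, -0.116, -1],
)

```text
clock: 2.75
eef_pos: [515.1, -193.4, 146.7]
eef_rot: [1.185, 1.569, -0.413]
wrist_force: [-0.0, 0.3, 1.1]
finger_gap: 0.4
```

```bash
python3 - <<'E'
from cell import manip
import cv2
s=manip.read_state(); print(s["eef_pos"],s["wrist_force"])
cv2.imwrite("pics/w3.png",manip.camera("wrist")["color"])
E
```

```text
[ 515.05336968 -193.42141571  146.74187443] [-0.01815394  0.32891708  1.10613449]
```

View pics/w3.png

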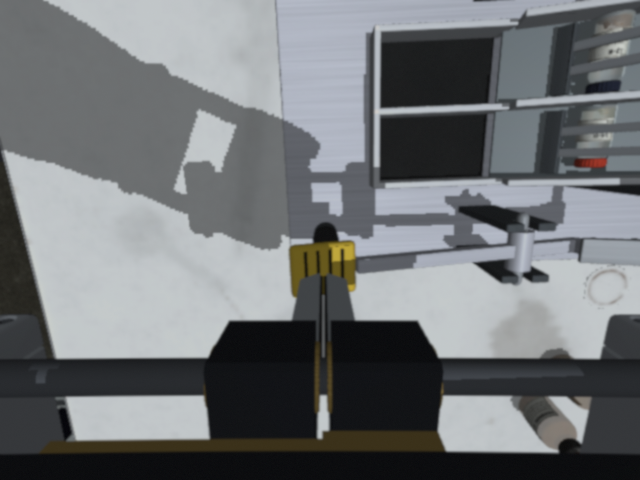

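Fingertips (325,280) stand over the pad (323,265). Pressing gently at first, then down to just short of the buffer.

Emit:
jog_arm(
  series=[0, 0, 0, 0, 0, -0.006, -1, 0, 0, 0, 0, 0, -0.012, -1, 0, 0, 0, 0, 0, -0.018, -1, 0, 0, 0, 0, 0, -0.025, -1, 0, 0, 0, 0, 0, -0.03, -1],
)

```text
clock: 3.42
eef_pos: [514.4, -193.1, 114.8]
eef_rot: [-1.907, 1.57, 2.777]
wrist_force: [0.3, 0.4, -0.9]
finger_gap: 0.5
```

```bash
python3 - <<'E'
from cell import manip
import cv2
s=manip.read_state(); print(s["eef_pos"],s["wrist_force"],s["moment"])
cv2.imwrite("pics/w4.png",manip.camera("wrist")["color"]); c=manip.camera("side")["color"]
print(manip.read_state()["wrist_force"])
cv2.imwrite("pics/s4.png",cv2.resize(c[170:300,210:390],None,fx=4,fy=4))
E
```

```text
[ 514.44647744 -193.08557287  114.84732842] [ 0.25255814  0.44346272 -0.86519674] [-0.05606338 -0.13418891  0.06737336]
[-0.09219413 -0.17772932  0.09954013]
```

View pics/w4.png

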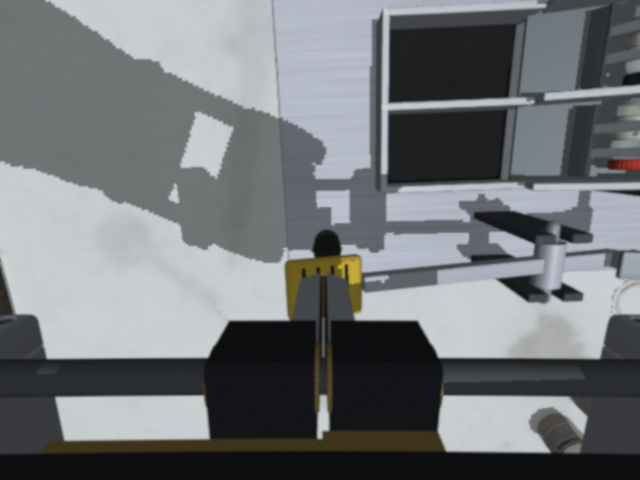

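View pics/s4.png

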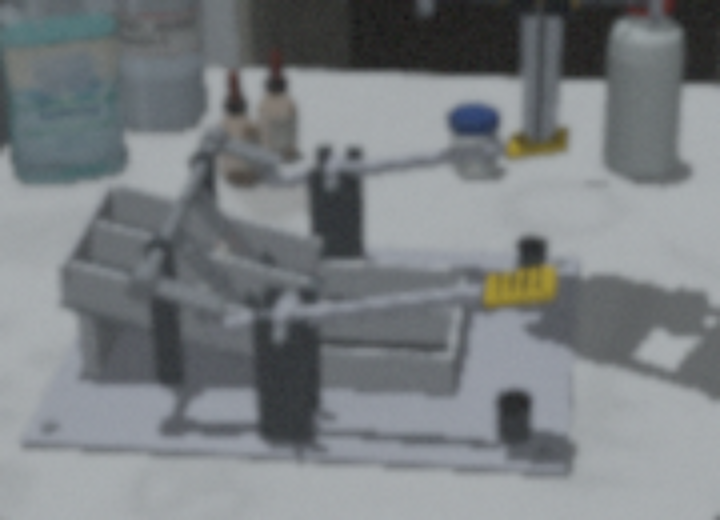

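```bash
python3 - <<'E'
from cell import manip
import cv2,pickle,numpy as np
from scipy.spatial.transform import Rotation as R
s=manip.read_state(); c=manip.camera("side"); t=manip.camera("top"); w=manip.camera("wrist")
T=np.eye(4);T[:3,:3]=R.from_euler("xyz",s["eef_rot"]).as_matrix();T[:3,3]=s["eef_pos"]; w["pose"]=T@w["mount"]
pickle.dump((s,c,t,w),open("c4.pkl","wb"))
def proj(c,p):
    M=np.linalg.inv(c["pose"]); K=np.array([[c["fx"],0,c["cx"]],[0,c["fy"],c["cy"]],[0,0,1]])
    return cv2.projectPoints(np.array([p],float),cv2.Rodrigues(M[:3,:3])[0],M[:3,3],K,np.array(c["D"]))[0].ravel().round(1)
p=s["eef_pos"]; print(p,s["wrist_force"])
tip=p+[0,0,-19]
for n,cc in (("side",c),("wrist",w)): print(n,"tip",proj(cc,tip),"pad rest",proj(cc,[514.5,-193.5,117]),"pad at tip",proj(cc,[514.5,-193.5,96]))
d=pickle.load(open("c1.pkl","rb"))
for n,cc in (("side0",d["side"]),("side",c),("wrist",w)):
    hsv=cv2.cvtColor(cc["color"],cv2.COLOR_BGR2HSV); m=cv2.inRange(hsv,(18,110,60),(35,255,255))
    k,l,st,ce=cv2.connectedComponentsWithStats(m)
    for i in range(1,k):
        if st[i,4]>20: print(n,st[i],ce[i].round(1),"range",np.median(cc["range_z"][l==i]))
a=d["side"]["color"][170:300,210:390]; b=c["color"][170:300,210:390]
cv2.imwrite("pics/cmp.png",cv2.resize(np.hstack([a[:70],b[:70]]),None,fx=2.2,fy=2.2,interpolation=cv2.INTER_CUBIC))
E
```

```text
[ 514.31172785 -193.01917416  114.77432317] [-0.09219413 -0.17772932  0.09954013]
side tip [345.  210.7] pad rest [345.2 203.8] pad at tip [345.  210.5]
wrist tip [324. 274.] pad rest [324.5 287.5] pad at tip [324.4 274.8]
side0 [337 202  15   7  66] [343.9 205.3] range 1277.592
side0 [331 237  18   9 125] [340.  241.1] range 1096.1866
side0 [176 258  15  19 226] [182.8 267.3] range 874.87683
side [338 162  19   3  38] [345.6 163. ] range 1209.0032
side [337 203  14   6  40] [343.2 206.1] range 1273.4443
side [331 237  18  10 134] [339.8 241.3] range 1095.6903
side [175 258  16  19 224] [182.7 267.3] range 874.86096
wrist [ 286  255   76   64 2026] [324.7 275.1] range 192.31613
wrist [315 346   4  66 228] [316.4 378.3] range 71.47937
wrist [328 346   4  66 225] [329.5 378.5] range 71.088684
wrist [  43  432  400   20 4249] [271.4 443.1] range 66.53503
```

View pics/cmp.png

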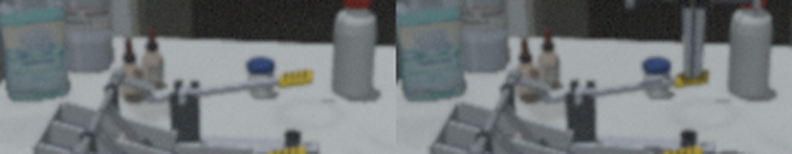

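```bash
python3 - <<'E'
import pickle,cv2,numpy as np
s,c,t,w=pickle.load(open("c4.pkl","rb"))
r=w["range_z"]
K=np.array([[w["fx"],0,w["cx"]],[0,w["fy"],w["cy"]],[0,0,1]])
for v in range(250,335,5):
    o=[]
    for u in (290,305,315,335,345,358):
        p=cv2.undistortPoints(np.array([[[u,v]]],float),K,np.array(w["D"]))[0,0]; q=w["pose"]@np.array([p[0]*r[v,u],p[1]*r[v,u],r[v,u],1]); o.append(tuple(q[:3].round().astype(int).tolist()))
    print(v,o)
im=w["color"][240:340,270:380]; cv2.imwrite("pics/wz.png",cv2.resize(im,None,fx=6,fy=6,interpolation=cv2.INTER_NEAREST))
E
```

```text
250 [(484, -203, 3), (497, -203, 4), (507, -195, 33), (523, -196, 31), (533, -203, 5), (544, -204, 4)]
255 [(484, -206, 6), (497, -207, 5), (507, -199, 33), (521, -176, 111), (527, -177, 109), (534, -177, 109)]
260 [(496, -177, 116), (504, -177, 116), (510, -178, 116), (521, -179, 114), (526, -179, 113), (534, -180, 111)]
265 [(496, -179, 120), (504, -180, 117), (510, -180, 117), (521, -181, 114), (526, -182, 113), (534, -182, 112)]
270 [(496, -182, 119), (504, -183, 116), (510, -183, 117), (521, -184, 115), (526, -185, 114), (534, -186, 111)]
275 [(496, -185, 118), (504, -186, 118), (510, -184, 122), (521, -187, 114), (526, -187, 115), (534, -188, 112)]
280 [(496, -188, 120), (505, -184, 129), (516, -121, 297), (520, -184, 130), (525, -185, 128), (534, -192, 111)]
285 [(495, -191, 118), (505, -184, 137), (510, -184, 136), (520, -185, 136), (525, -185, 136), (534, -195, 110)]
290 [(496, -193, 120), (505, -184, 143), (510, -185, 141), (520, -185, 142), (525, -185, 142), (534, -198, 112)]
295 [(495, -197, 118), (506, -184, 150), (510, -184, 149), (520, -184, 150), (524, -184, 149), (534, -201, 111)]
300 [(495, -200, 119), (506, -185, 154), (510, -185, 154), (519, -185, 154), (524, -184, 155), (534, -204, 111)]
305 [(495, -202, 119), (506, -184, 160), (511, -184, 161), (519, -185, 159), (523, -185, 160), (534, -207, 111)]
310 [(495, -206, 118), (506, -185, 164), (511, -185, 164), (519, -185, 164), (523, -185, 164), (534, -211, 110)]
315 [(495, -209, 118), (507, -184, 170), (511, -185, 169), (519, -184, 170), (523, -185, 170), (544, -269, -1)]
320 [(507, -160, 221), (510, -161, 220), (513, -160, 221), (518, -161, 220), (520, -161, 221), (523, -161, 221)]
325 [(507, -160, 224), (511, -160, 224), (513, -161, 222), (518, -161, 223), (520, -161, 222), (523, -161, 224)]
330 [(507, -160, 226), (511, -160, 226), (513, -160, 226), (518, -161, 226), (520, -161, 226), (523, -161, 225)]
```

View pics/wz.png

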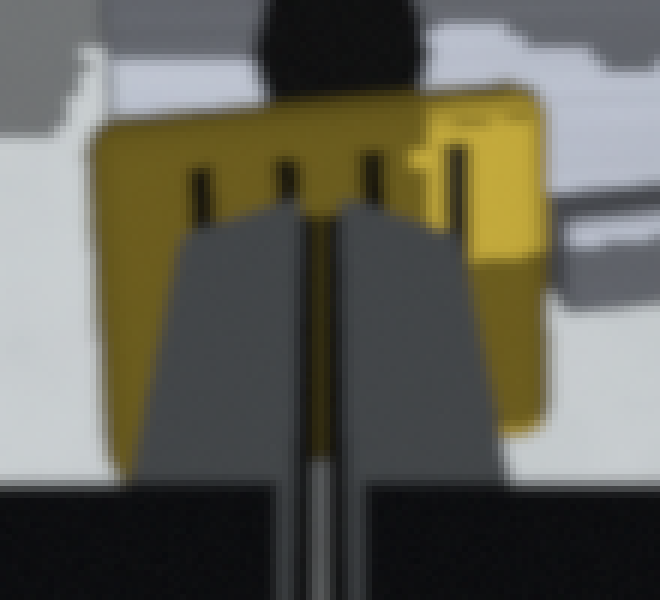

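The pad hasn't moved, its slope is still 0.2 by range, and there is no force. By range the visible fingertips end near z≈118, so they seem to be only just reaching the pad. I'll go down in small steps and watch the force.

Emit:
jog_arm(
  series=[0, 0, 0, 0, 0, -0.004, -1, 0, 0, 0, 0, 0, -0.008, -1, 0, 0, 0, 0, 0, -0.01, -1],
)

```text
clock: 4.05
eef_pos: [514.4, -193.2, 105.2]
eef_rot: [-1.701, 1.57, 2.983]
wrist_force: [-0.8, 0.1, 1.9]
finger_gap: 0.8
```

```bash
cat > look.py <<'E'
import sys,pickle,cv2,numpy as np
from cell import manip
from scipy.spatial.transform import Rotation as R
n=sys.argv[1]
s=manip.read_state(); w=manip.camera("wrist"); c=manip.camera("side")
print(s["clock"],s["eef_pos"].round(1),s["wrist_force"].round(2),s["moment"].round(2))
T=np.eye(4);T[:3,:3]=R.from_euler("xyz",s["eef_rot"]).as_matrix();T[:3,3]=s["eef_pos"]; w["pose"]=T@w["mount"]
pickle.dump((s,c,w),open(n+".pkl","wb"))
r=w["range_z"];K=np.array([[w["fx"],0,w["cx"]],[0,w["fy"],w["cy"]],[0,0,1]])
def pt(u,v):
    p=cv2.undistortPoints(np.array([[[u,v]]],float),K,np.array(w["D"]))[0,0]; return (w["pose"]@np.array([p[0]*r[v,u],p[1]*r[v,u],r[v,u],1]))[:3]
hsv=cv2.cvtColor(w["color"],cv2.COLOR_BGR2HSV); m=cv2.inRange(hsv,(18,110,60),(35,255,255)); m[345:]=0
P=np.array([pt(u,v) for v,u in np.argwhere(m>0)[::7]])
P=P[(P[:,2]>20)&(P[:,2]<140)]
print("pad pts",len(P),"min",P.min(0).round(),"max",P.max(0).round(),"z/x fit",np.polyfit(P[:,0]-514,P[:,2],1).round(3))
print("finger", [pt(312,v).round().tolist() for v in (270,274,278,282,290)])
cv2.imwrite(f"pics/{n}w.png",w["color"]); cv2.imwrite(f"pics/{n}s.png",cv2.resize(c["color"][150:300,210:390],None,fx=4,fy=4,interpolation=cv2.INTER_CUBIC))
E
python3 look.py a5
```

```text
4.05 [ 514.4 -193.2  105.2] [-0.81  0.06  1.87] [-0.    0.18  0.02]
pad pts 296 min [ 492. -210.   97.] max [ 535. -177.  112.] z/x fit [ -0.157 107.438]
finger [[508.0, -182.0, 109.0], [508.0, -185.0, 110.0], [508.0, -184.0, 117.0], [508.0, -184.0, 123.0], [509.0, -185.0, 132.0]]
```

View pics/a5w.png

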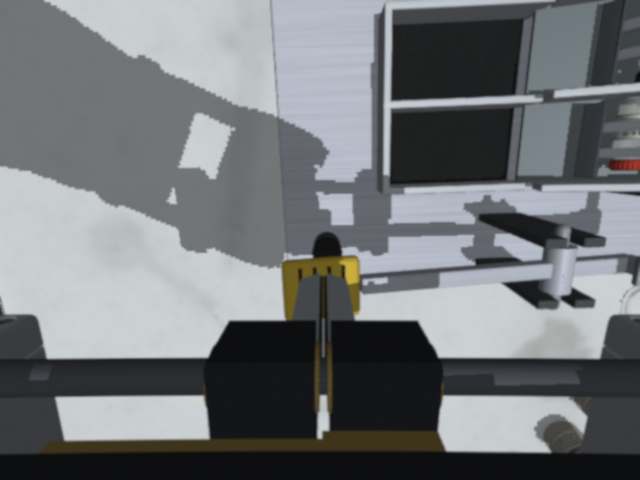

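View pics/a5s.png

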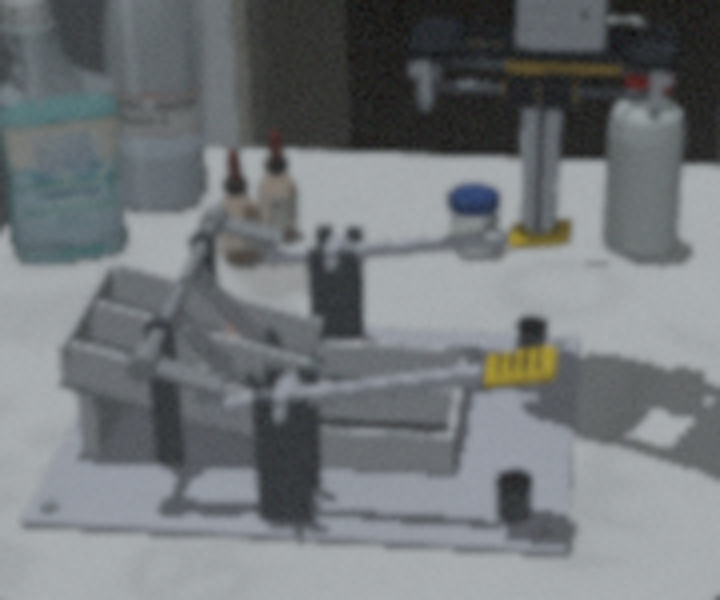

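The lever is now moving: pad at about z=107 with TCP at 105, so the real tip is roughly at TCP height. Pressing on to just short of the buffer (TCP ≈ 48).

Emit:
jog_arm(
  series=[0, 0, 0, 0, 0, -0.006, -1, 0, 0, 0, 0, 0, -0.013, -1, 0, 0, 0, 0, 0, -0.02, -1, 0, 0, 0, 0, 0, -0.027, -1, 0, 0, 0, 0.001, 0, -0.034, -1],
)

```text
clock: 4.78
eef_pos: [515.4, -193.1, 70.9]
eef_rot: [-1.925, 1.57, 2.759]
wrist_force: [-2.2, -0.2, 2.5]
finger_gap: 0.5
```

```bash
python3 look.py a6
```

```text
4.775 [ 515.4 -193.1   70.9] [-2.2  -0.24  2.53] [-0.07  0.46 -0.05]
pad pts 285 min [ 490. -211.   70.] max [ 532. -177.   90.] z/x fit [ 0.081 73.29 ]
finger [[509.0, -183.0, 72.0], [509.0, -185.0, 75.0], [509.0, -184.0, 83.0], [509.0, -185.0, 88.0], [510.0, -184.0, 99.0]]
```

View pics/a6w.png

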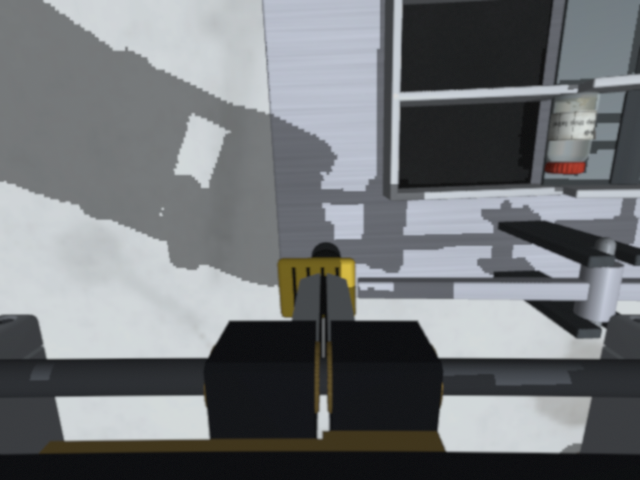

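View pics/a6s.png

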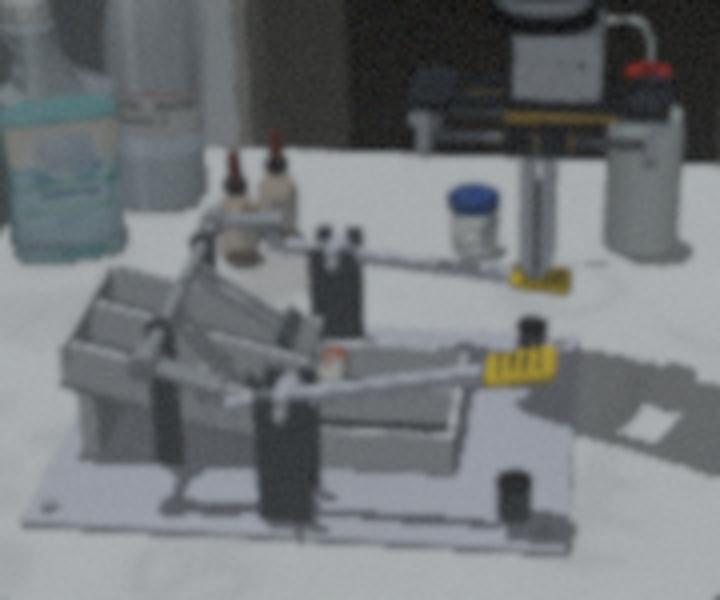

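The vial (wrist (570,130)) has passed the flap and is rolling into the tray. Pressing a little further and holding.

Emit:
jog_arm(
  series=[0, 0, 0, 0.001, 0, -0.006, -1, 0, 0, 0, 0.001, 0, -0.011, -1, 0, 0, 0, 0.002, 0, -0.014, -1, 0, 0, 0, 0.002, 0, -0.014, -1, 0, 0, 0, 0.002, 0, -0.014, -1, 0, 0, 0, 0.002, 0, -0.014, -1, 0, 0, 0, 0.002, 0, -0.014, -1, 0, 0, 0, 0.002, 0, -0.014, -1, 0, 0, 0, 0.002, 0, -0.014, -1],
)

```text
clock: 6.0
eef_pos: [517.5, -193.1, 57.5]
eef_rot: [0.395, 1.571, -1.204]
wrist_force: [-1.5, 0.4, 2.9]
finger_gap: 0.2
```

```bash
python3 look.py a7
```

```text
6.0 [ 517.5 -193.1   57.5] [-1.51  0.37  2.93] [-0.    0.06  0.02]
pad pts 275 min [ 492. -211.   53.] max [ 534. -177.   63.] z/x fit [ 0.172 59.13 ]
finger [[511.0, -183.0, 59.0], [511.0, -186.0, 59.0], [511.0, -184.0, 69.0], [512.0, -184.0, 75.0], [512.0, -184.0, 86.0]]
```

View pics/a7w.png

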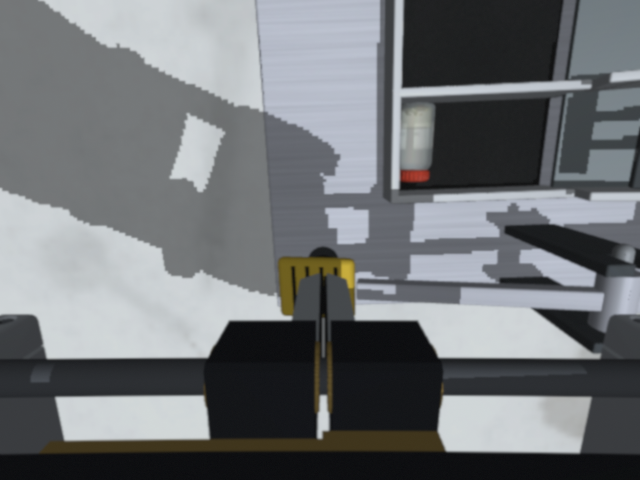

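View pics/a7s.png

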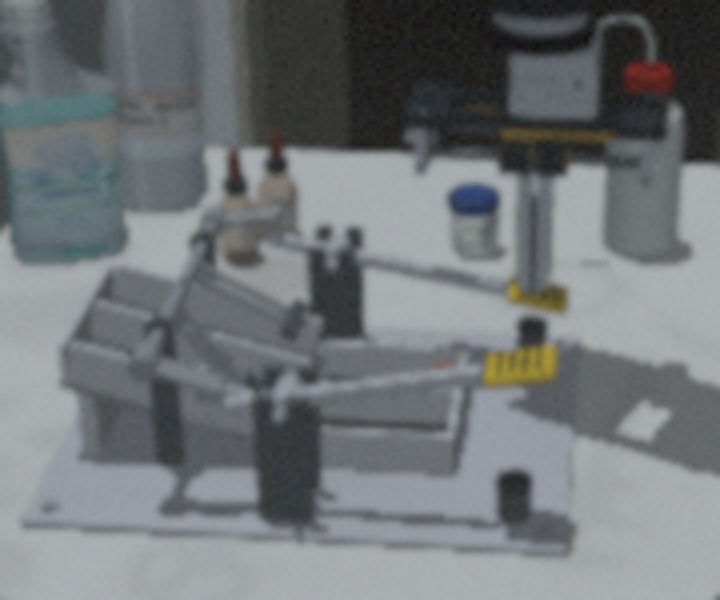

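The vial now lies against the tray's front wall (wrist (417,140)). Letting the lever up at about 40 mm/s.

Emit:
jog_arm(
  series=[0, 0, 0, 0, 0, 0.004, -1, 0, 0, 0, -0.001, 0, 0.009, -1, 0, 0, 0, -0.002, 0, 0.014, -1, 0, 0, 0, -0.003, 0, 0.019, -1, 0, 0, 0, -0.003, 0, 0.024, -1, 0, 0, 0, -0.003, 0, 0.029, -1, 0, 0, 0, -0.003, 0, 0.034, -1, 0, 0, 0, -0.003, 0, 0.038, -1, 0, 0, 0, -0.003, 0, 0.042, -1, 0, 0, 0, -0.003, 0, 0.046, -1, 0, 0, 0, -0.003, 0, 0.05, -1, 0, 0, 0, -0.003, 0, 0.054, -1, 0, 0, 0, -0.003, 0, 0.058, -1, 0, 0, 0, -0.003, 0, 0.062, -1, 0, 0, 0, -0.003, 0, 0.066, -1, 0, 0, 0, -0.003, 0, 0.07, -1, 0, 0, 0, -0.003, 0, 0.076, -1],
)

```text
clock: 8.22
eef_pos: [514.4, -193.1, 133.6]
eef_rot: [-1.945, 1.57, 2.739]
wrist_force: [-0.7, 0.7, -0.4]
finger_gap: 0.8
```

```bash
python3 look.py a8
```

```text
8.225 [ 514.4 -193.1  133.6] [-0.66  0.66 -0.37] [ 0.01 -0.07 -0.02]
pad pts 291 min [ 494. -210.  105.] max [ 537. -177.  138.] z/x fit [ -0.192 115.727]
finger [[507.0, -189.0, 118.0], [507.0, -192.0, 118.0], [508.0, -184.0, 145.0], [508.0, -185.0, 150.0], [509.0, -184.0, 162.0]]
```

View pics/a8w.png

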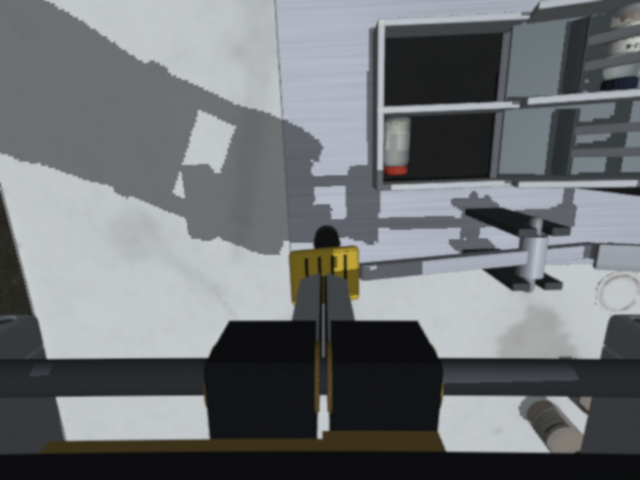

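The pad is back at z≈116 with slope -0.19, and the fingers are clear. I'll rise away and do a last check.

Emit:
jog_arm(
  series=[0, 0, 0, 0, 0, 0.03, -1, 0, 0, 0, 0, 0, 0.08, -1, 0, 0, 0, 0, 0, 0.12, -1, 0, 0, 0, 0, 0, 0.14, -1, 0, 0, 0, 0, 0, 0.14, -1, 0, 0, 0, 0, 0, 0.14, -1, 0, 0, 0, 0, 0, 0.14, -1],
)

```text
clock: 9.2
eef_pos: [514.3, -193.0, 272.2]
eef_rot: [-1.973, 1.569, 2.712]
wrist_force: [1.4, 0.2, 0.4]
finger_gap: 0.4
```

```bash
python3 look.py a9; python3 - <<'E'
import pickle,cv2
from h import ray
s,c,w=pickle.load(open("a9.pkl","rb"))
hsv=cv2.cvtColor(w["color"],cv2.COLOR_BGR2HSV)
for lo,hi,z,nm in (((18,110,60),(35,255,255),117,"pad"),((0,150,50),(8,255,255),20,"redcap")):
    k,l,st,ce=cv2.connectedComponentsWithStats(cv2.inRange(hsv,lo,hi))
    for i in range(1,k):
        if st[i,4]>40 and ce[i][1]<340: print(nm,st[i],ray(w,*ce[i],z).round(1))
E
```

```text
9.2 [ 514.3 -193.   272.2] [1.43 0.17 0.43] [-0.04 -0.07 -0.01]
pad pts 283 min [ 492. -211.  110.] max [536.   6. 121.] z/x fit [ -0.189 115.78 ]
finger [[495.0, -277.0, 0.0], [495.0, -282.0, 0.0], [508.0, -184.0, 284.0], [508.0, -184.0, 289.0], [509.0, -185.0, 300.0]]
pad [292   0  49  14 653] [5.133e+02 4.000e-01 1.170e+02]
pad [ 304  212   42   36 1324] [ 514.7 -194.   117. ]
redcap [366 163  15   6  72] [ 576.  -136.9   20. ]
```

View pics/a9w.png

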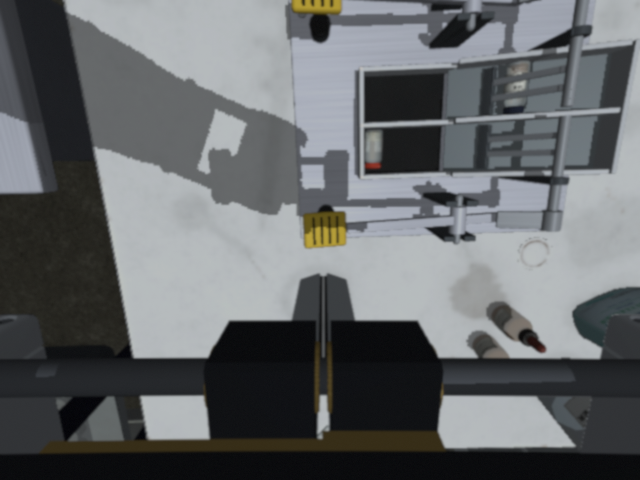

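View pics/a9s.png

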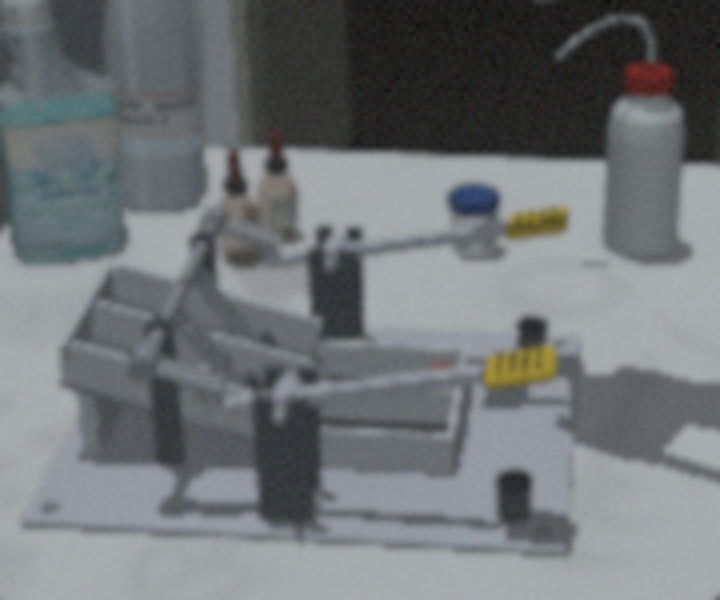

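The red vial lies in the tray (373,148), and the blue one is still behind its bars (516,90). The right lever and its flap are back at rest, and the bottle hasn't moved.

```bash
python3 -c "
from cell import manip
print(manip.sign_off())"
```

```text
the job is handed in; nothing more can be done
None
```

The red-capped vial is out of the right lane and lying in the front tray, and I've handed in the job. I pressed only the right lever's pad, with closed fingertips. I stopped about 10 mm short of the buffer, since the vial was already rolling out, and held it there until the vial settled. I then let the lever up at about 40 mm/s and lifted the arm clear.

**Last checks (wrist and side cameras):**
- **Red vial:** it lies against the tray's front wall, inside the tray.
- **Blue vial:** it is still behind its flap.
- **Right lever:** the pad is back at z ≈ 116 mm with the resting tilt, and its centre is within about 0.5 mm of where it started.
- **Flaps and surroundings:** both flaps look shut, and the left lever and wash bottle look unmoved. I did not measure flap angles or closing speed, or re-check the counter and pot.
- **Arm:** the gripper is about 150 mm above the pad and touching nothing.

**Disagreement:** the closed fingertips met the pad with the TCP about 2 mm below the pad's surface. The stated 19 mm lead of the fingertips would have put contact well before that. I found the contact point from depth and force readings and pressed in small steps. The highest reading at the checks was about 3 N.

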